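Dip-check the water bath and present the gauge rod for reading

TASK

Check the fill of the steel water bath: lift its loose lid off by the knob, set it down gently, knob up, flat on the bench beside the bath and let go. Then push the gauge rod from the rack down the guide tube inside the bath until its collar stops on the tube's mouth, pause a moment, and draw it right out. Finish still holding the rod in the gripper, steady and level, its tip above the open bath a few centimetres clear of the rim; leave the vial, dish, cup and slide box alone.

Things in the scene. Friction and masses are not known exactly. Their poses are not given: they have to be found in the camera images.
- bath: Fixed steel water bath, diameter 150, 110 high, wall 3, open at the top under the lid; two black side lugs (along its y, out to 96 from the axis, at height 80) and a white control box on its -x side (out to 106 from the axis, up to 60 high). Origin: centre of its underside on the bench; z up. May be left or right of the rack.
- rim (a point): Centre of the bath's open mouth, at rim height (110 above the bench).
- mouth (a point): Centre of the upper mouth of the upright aluminium guide tube inside the bath, 30 from the bath's axis along the bath's +x, 98 above the bench (12 below the rim); z up. Tube bore 16, the top 12 flared to 26 inside, 32 outside at the mouth; 92 deep, so the collar stops before the tip bottoms. Hidden while the lid is on.
- lid: Loose round steel lid, 200 g nominal, plate diameter 160 and 4 thick, with a plug of diameter 132, 6 deep, under it that sits freely inside the rim; on top a 14 stem, then a black plastic knob. Origin: centre of the plug's underside (104 above the bench when it is on the bath, 0 when on the bench); z up through the knob.
- knob (a point): Centre of the lid's knob: a black cylinder, diameter 30, 22 high, on the lid's axis 35 above the lid's origin (25 above the plate's top face; the knob's top is at 46).
- rack: Fixed white plastic rack, 60 x 150 (long along its y), top face 105 above the bench, with two through holes of diameter 16 at y = +42 and -42; the gauge rod hangs in one, the stoppered vial in the other. Origin: centre of its underside.
- rod: Gauge rod, 120 g nominal, round about its z: steel probe of diameter 10, 85 long, chamfered tip with dark rings; steel collar, diameter 40, 6 thick; black plastic cylindrical grip, diameter 22, 84 long, above the collar. Origin: centre of the collar's underside; z points from the probe towards the grip. It starts upright in the rack, collar resting on the rack's top (origin 105 above the bench).
- tip (a point): Tip of the gauge rod, 85 from the rod's origin along its -z.
- grip (a point): Point on the axis of the rod's grip, 52 from the rod's origin along its +z (the grip spans 6 to 90).
- vial: Bystander: glass vial with a grey rubber stopper (diameter 22, 14 high), hanging in the other hole of the rack. Origin: stopper's underside, 105 above the bench.
- dish: Bystander: shallow glass dish, diameter 90, 14 high, beyond the work. Origin: centre of its underside.
- cup: Bystander: small white plastic cup, diameter 52, 45 high, beyond the work. Origin: centre of its underside.
- slidebox: Bystander: wooden slide box 60 x 100 x 30, beyond the work. Origin: centre of its underside.
Things that resemble listed ones, but are neither listed nor needed, are in the scene too. Of the things like the lid, leave any that is turquoise; of the rest the smaller one is meant.

How it is judged (in metres and radians):
On the way, in this order (a step that is already met when the one before it is completed fails the run):
1. the lid lies flat on the bench beside the bath, knob up, let go (height (world z) of lid below 0.008 m and angle between lid's own z axis and vertical below 0.1 rad and horizontal distance between lid and bath above 0.14 m and contact force between lid and the arm below 0.1 N and contact force between lid and the fingers below 0.1 N and contact force between lid and bath below 0.1 N and linear speed of lid below 0.05 m/s), for 0.2 s.
2. the held rod is in the guide tube, upright, its collar stopped on the tube's mouth (horizontal distance between rod and mouth below 0.007 m and z of rod in the frame of mouth below 0.004 m and angle between the z axis of rod and the z axis of mouth, either way round below 0.12 rad and contact force between rod and bath above 0.3 N and contact force between rod and the fingers above 0.5 N), for 0.15 s.
3. the held rod is drawn right out of the tube (z of tip in the frame of mouth above 0.015 m and contact force between rod and bath below 0.1 N and contact force between rod and the fingers above 0.5 N), for 0.1 s.
At the end, for the whole second after the job is handed in: Rod held still in the gripper, level within 10 degrees, tip within 70 mm of the bath's centre seen from above and 20 mm or more above its rim, touching no bath, rack or lid; lid released, flat on the bench, knob up, its centre over 140 mm from the bath's axis, clear of it (all of step 1 and contact force between rod and the fingers above 0.5 N and angle between rod's own z axis and vertical between 1.4 and 1.742 rad and height (world z) of tip above 0.13 m and horizontal distance between tip and rim below 0.07 m and linear speed of rod below 0.03 m/s and angular speed of rod below 0.2 rad/s and contact force between rod and bath below 0.1 N and contact force between rod and rack below 0.1 N and contact force between rod and lid below 0.1 N); the arm keeps its last pose, push and grip.
It fails at once if the vial, dish, cup or slide box is moved by more than 30 mm (distance of any of vial, dish, cup, slidebox from where it was at the start of the episode above 0.03 m).
It fails at once if the lid is dropped (falls free by more than about 10 mm) (contact force between lid and the fingers below 0.1 N and linear speed of lid above 0.5 m/s).
It also fails if it takes over 72 s, if anything falls off the work surface, if the arm or the gripper's body presses on something with over 40 N, if the wrist force passes 120 N, or if a joint passes its speed limit or range.

ROBOT

A 6-joint arm with a two-finger parallel gripper is mounted at the origin on the work surface. World frame = base frame: x ahead of the robot, y to its left, z up, the work surface at z = 0. Lengths are in mm, angles in rad, forces in N, time in s.
With the tool pointing down it reaches from about 275 to 825 mm from the base axis. Payload 5.2 kg.
Tool frame: the origin (TCP) lies at the very end of the fingers, on their centre line; the grasp point (between the pads) lies 19 mm behind it; z points along the fingers, y is the line along which they close (so a half turn about z gives the same grasp; the last joint's range is limited). The gripper opens to 93 mm and grips with 3 to 60 N. Pads are 15 mm wide; open, the fingers measure 128 mm over their backs; the gripper's body (75 mm by 188 mm) begins 65 mm behind the grasp point.
Start: joints at [-1.536, 0.259, 1.535, -0, 1.348, -0.203], TCP at [129.582, -534.521, 182.953] pointing down, gripper open.
Joint ranges: [-3.14, 3.14], [-0.91, 2.08], [0.19, 2.58], [-1.22, 4.36], [0.22, 2.71], [-3.12, 3.12]. Speed limits (rad/s): [2.57, 2.57, 3.14, 3.14, 3.14, 3.14].

INTERFACE

Orientations are given as [roll, pitch, yaw] about the fixed x, y, z axes, in that order (R = Rz(yaw) Ry(pitch) Rx(roll)).
In Python, from bench import robot gives the robot as it stands. The module is installed in compiled form; this text tells all that it offers. Calls block until the motion is done:
- robot.move_ptp(position, orientation): joint-space move of the TCP to a pose.
- robot.move_linear(position, ori=None, speed=150, f_stop=None): straight line of the TCP; ori=None keeps the orientation; speed is the mean speed in mm/s. With f_stop (N) it stops when the force on the tool has changed by that much, and returns True; else False.
- robot.move_j(angles): joint-space move.
- robot.move_gripper(opening): opening from 0.0 (shut) to 1.0 (fully open); the grip force is fixed at half the most; returns when the fingers have stopped.
- robot.sleep(seconds).
- robot.inverse_kinematics(position, orientation): joint angles nearest the present ones, or None.
- robot.get_image(name): name is "side" or "top"; returns a dict with "img" (384x512x3 uint8, blue, green, red), "fovy" (degrees; the focal length in pixels is half the picture's height over the tangent of half this angle, whatever the lens; pixels are square), "cx", "cy" (the principal point, pixels), "eye" and "orientation" of the camera in the world. Camera axes: x right, y down, z forward; pixel columns grow to the right and rows downward; lengths in mm; the calibration is good to about 2 mm. A picture is of the moment at which its call begins. There is no depth.
A pose or a line that the arm cannot do raises robot.MotionError and nothing moves.
- robot.hand_in(): hands the job in; it is judged then, once.
Readings, each from a call of its own:
- robot.current_t(): time.
- robot.current_qpos(): joint angles.
- robot.current_joint_vel(): joint speeds.
- robot.current_joint_efforts(): joint torques, N m.
- robot.current_tcp_pos(): TCP position.
- robot.current_eef_rot(): TCP orientation.
- robot.current_contact_force(): force on the tool from outside, world axes, zero at the start.
- robot.current_ft_torque(): the same for the moment, N m.
- robot.current_gripper_width(): opening from 0.0 (shut) to 1.0 (fully open).
- robot.current_finger_force(): force on a finger pad.
Only numpy, scipy, OpenCV 4.12 (cv2) and the standard library are available. Lean on these libraries where they do the work, as an engineer would, in place of code of your own. Each camera call takes 0.05 s, during which the arm holds its last target. There are 200 camera calls.

## Working session

There is one attempt and no reset: what is moved stays moved. The work goes in short steps, each a Python script; the robot and the scene stay as the last script left them, time stands still between calls to the robot, and variables do not carry over. Pictures are saved under pics/ and viewed, at most 10 in all, crops included, and the job is handed in when it is done.

```bash
mkdir -p pics; cat > h.py <<'E'
import numpy as np, cv2
from bench import robot
from scipy.spatial.transform import Rotation as R
def cam(n):
    d=robot.get_image(n); d['f']=d['img'].shape[0]/2/np.tan(np.radians(d['fovy'])/2); 
    o=np.array(d['orientation']); d['R']=o if o.shape==(3,3) else R.from_euler('xyz',o).as_matrix(); return d
def ray(d,u,v):
    return d['R']@np.array([(u-d['cx'])/d['f'],(v-d['cy'])/d['f'],1.])
def onz(d,u,v,z):
    r=ray(d,u,v); e=np.array(d['eye']); return e+r*(z-e[2])/r[2]
def proj(d,p):
    c=d['R'].T@(np.array(p)-np.array(d['eye'])); return c[:2]/c[2]*d['f']+[d['cx'],d['cy']]
E
python3 - <<'E'
from h import *
a=cam('top');b=cam('side')
for d in(a,b): print({k:v for k,v in d.items() if k!='img'})
cv2.imwrite('pics/a.png',a['img']);cv2.imwrite('pics/b.png',b['img'])
print(robot.current_eef_rot(),robot.current_t())
E
```

```text
{'fovy': 56.066273860685705, 'cx': 252.94956795411733, 'cy': 193.79829021673106, 'eye': array([402.70922621, -22.08127387, 985.26203446]), 'orientation': array([-3.03032807,  0.01010613, -1.55487964]), 'f': np.float64(360.5962123167643), 'R': array([[ 0.0159152 , -0.99370845,  0.11086123],
       [-0.99982227, -0.01469562,  0.01180943],
       [-0.01010596, -0.11102948, -0.99376573]])}
{'fovy': 49.32306502894697, 'cx': 259.56987413656697, 'cy': 203.93674881874398, 'eye': array([  45.61815587,  664.9172604 , 1134.32812875]), 'orientation': array([-2.46884702, -0.01141712, -2.55852441]), 'f': np.float64(418.17725582130095), 'R': array([[-0.83472284, -0.43656111,  0.33563698],
       [-0.55055194,  0.64897371, -0.52509589],
       [ 0.01141687, -0.62309512, -0.78206274]])}
[-3.14003201e+00 -3.09545609e-04  2.37817774e-01] 0.1
```

View pics/a.png

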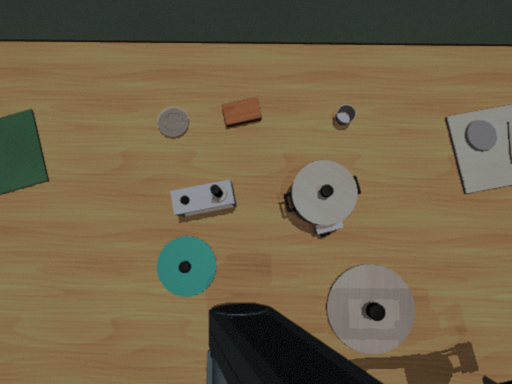

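View pics/b.png

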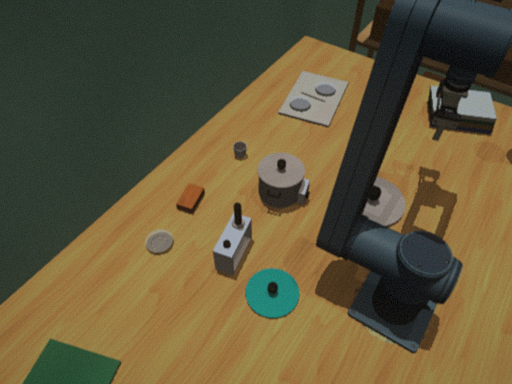

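The top view shows three lid-like things: the grey lid on the bath (knob at 326,191), a larger pale lid on the bench (375,311) and a turquoise lid (185,267). The rule leaves the turquoise one and picks the smaller of the rest, which is the one on the bath. The rack is at (203,198), with the rod's grip at (217,190) and the vial at (185,200).

```bash
cat > m.py <<'E'
from h import *
def blobs(d,mask,box,minA=15):
    u0,v0,u1,v1=box; m=np.zeros_like(mask); m[v0:v1,u0:u1]=mask[v0:v1,u0:u1]
    n,l,s,c=cv2.connectedComponentsWithStats(m)
    return [(s[i],c[i],l==i) for i in range(1,n) if s[i][4]>=minA]
E
python3 - <<'E'
from m import *
a=cam('top');b=cam('side')
for d,box,lb,nm in((a,(165,155,365,240),(0,0),'top'),(b,(205,150,320,280),(0,0),'side')):
    im=d['img']; dark=(im.max(2)<62).astype(np.uint8)
    for s,c,m in blobs(d,dark,box): print(nm,'dark',s,c.round(1), [onz(d,*c,z)[:2].round(0) for z in(150,80,195,119)])
# lid plate ellipse in top: low-saturation bright
hsv=cv2.cvtColor(a['img'],cv2.COLOR_BGR2HSV)
g=((hsv[...,1]<70)&(hsv[...,2]>75)).astype(np.uint8)
for s,c,m in blobs(a,g,(165,155,365,240),60):
    cn=max(cv2.findContours(m.astype(np.uint8),0,2)[0],key=cv2.contourArea)
    hull=cv2.convexHull(cn)
    r=cv2.minAreaRect(cn); print('grey',s,c.round(1),r)
    if s[4]<2000: print([onz(a,*p,105)[:2].round(0) for p in cv2.boxPoints(r)])
    p=np.array([onz(a,*q[0],114)[:2] for q in hull]); print(cv2.minEnclosingCircle(p.astype(np.float32)))
t=cv2.resize(a['img'][150:245,165:365],None,fx=4,fy=4,interpolation=2)
s=cv2.resize(b['img'][145:285,200:330],None,fx=3,fy=3,interpolation=2)
cv2.imwrite('pics/c.png',t)
cv2.imwrite('pics/d.png',s)
E
```

```text
top dark [354 176   7  18  38] [357.1 184.8] [array([ 521., -254.]), array([ 530., -274.]), array([ 514., -242.]), array([ 525., -263.])]
top dark [211 185  12  13 105] [216.2 191. ] [array([501.,  74.]), array([509.,  82.]), array([496.,  69.]), array([505.,  77.])]
top dark [319 185  14  13 133] [326.  190.9] [array([ 505., -182.]), array([ 514., -195.]), array([ 500., -173.]), array([ 509., -188.])]
top dark [284 187  29  37 211] [292.1 205.6] [array([ 470., -103.]), array([ 475., -110.]), array([466., -99.]), array([ 472., -106.])]
top dark [181 196   8   8  55] [184.5 199.7] [array([480., 147.]), array([486., 161.]), array([476., 138.]), array([483., 153.])]
top dark [312 224   5  10  29] [313.9 228.9] [array([ 417., -154.]), array([ 418., -165.]), array([ 416., -147.]), array([ 417., -159.])]
top dark [320 232  11   5  32] [324.7 234.1] [array([ 405., -178.]), array([ 405., -191.]), array([ 405., -170.]), array([ 405., -184.])]
side dark [235 150  10   7  38] [239.7 153.4] [array([ 641., -139.]), array([ 684., -196.]), array([ 614., -102.]), array([ 660., -164.])]
side dark [27
[... 977 characters left out ...]
.]), array([483., 206.]), array([435., 256.]), array([466., 223.])]
side dark [220 259  14  16  69] [228.3 266.7] [array([419., 231.]), array([446., 200.]), array([402., 251.]), array([431., 217.])]
grey [ 292  160   66   75 3464] [324.4 194.3] ((325.762451171875, 194.01382446289062), (70.76160430908203, 65.18689727783203), 48.012786865234375)
((495.6439514160156, -183.01930236816406), 91.43901062011719)
grey [ 170  179   65   37 1551] [202.3 198.4] ((202.1886749267578, 198.33963012695312), (28.503293991088867, 62.412384033203125), 79.3803482055664)
[array([507., 196.]), array([538.,  45.]), array([469.,  31.]), array([438., 180.])]
((491.392822265625, 112.32923126220703), 79.34012603759766)
```

View pics/c.png

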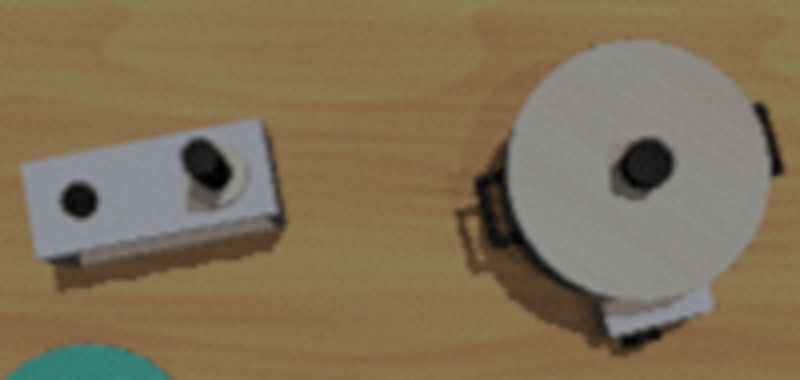

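The crop confirms the choice: grey lid on the bath, edge centre at about (324.6,192.5) and knob top at about (326.5,190.5). Both views put it near (505,-183), and the rod near (501,72). The right side of the bath (-y) is free for setting the lid down.

```bash
python3 - <<'E'
from h import *
a=cam('top')
print('lid',onz(a,324.6,192.5,114),'lugs',onz(a,358.2,185,80),onz(a,288,202.5,80),'box',onz(a,329.6,228.7,60))
y=None
for yaw in(np.pi/2,-np.pi/2):
    qs=[robot.inverse_kinematics(p,[np.pi,0,yaw]) for p in([505,-183,230],[520,-390,18])]
    print(yaw,qs)
    if all(q is not None for q in qs) and (y is None or abs(qs[0][5])<best): y,best=yaw,abs(qs[0][5])
o=[np.pi,0,y]
robot.move_gripper(1.0)
robot.move_ptp([505,-183,230],o)
print(robot.move_linear([505,-183,122],speed=100,f_stop=8),robot.current_tcp_pos())
robot.move_gripper(0.0)
print(robot.current_gripper_width()*93,robot.current_finger_force())
robot.move_linear([505,-183,128],speed=30)
robot.move_linear([505,-183,240],speed=120)
print(robot.current_gripper_width()*93,robot.current_finger_force(),robot.current_contact_force(),robot.current_t(),y)
a=cam('top');b=cam('side')
cv2.imwrite('pics/e.png',np.hstack([cv2.resize(a['img'][90:340,165:465],None,fx=1.33,fy=1.33),cv2.resize(b['img'][100:350,150:450],None,fx=1.33,fy=1.33)]))
E
```

```text
lid [ 505.64698651 -185.59137002  114.        ] lugs [ 529.98453453 -276.77250756   80.        ] [482.96674242 -99.88888149  80.        ] box [ 419.3128661  -207.87719357   60.        ]
1.5707963267948966 [array([-0.55542886,  0.20788772,  1.48600002,  0.        ,  1.44770491,
       -0.55542886]), array([-0.81479915,  0.57432921,  1.47570547,  0.        ,  1.09155798,
       -0.81479915])]
-1.5707963267948966 [array([-5.55428864e-01,  2.07887723e-01,  1.48600002e+00, -4.44089210e-16,
        1.44770491e+00,  2.58616379e+00]), array([-8.14799153e-01,  5.74329206e-01,  1.47570547e+00, -4.44089210e-16,
        1.09155798e+00,  2.32679350e+00])]
False [ 505.48734741 -183.28914497  122.68142346]
0.26875603200779463 0.0
0.2350150571929286 0.0 [ 0.03343032 -0.29147529  0.04469699] 6.4583 1.5707963267948966
```

View pics/e.png

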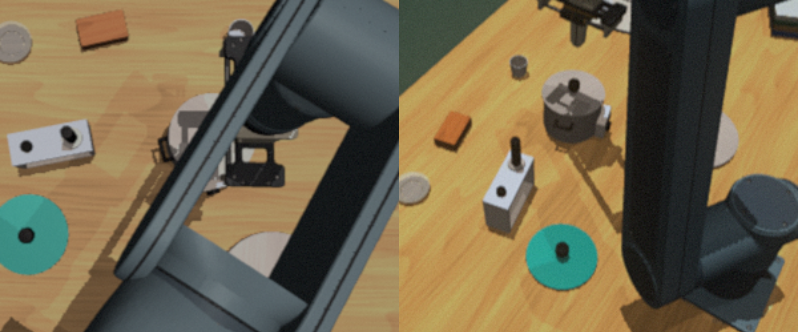

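```bash
python3 - <<'E'
from h import *
p=robot.current_tcp_pos();print(p,robot.current_eef_rot())
for n in('top','side'):
    d=cam(n);print(n,proj(d,p),proj(d,p+[0,0,60]),proj(d,[505,-183,139]),d['orientation'],proj(d,[0,0,0]))
    u,v=proj(d,p).astype(int);cv2.imwrite(f'pics/f{n}.png',cv2.resize(d['img'][max(0,v-50):v+50,max(0,u-65):u+65],None,fx=3,fy=3))
cv2.imwrite('pics/f.png',np.hstack([cv2.imread('pics/ftop.png'),cv2.imread('pics/fside.png')]))
E
```

```text
[ 504.54339415 -182.72777681  238.99050858] [-3.13997162e+00 -1.00738239e-03  1.57081199e+00]
top [334.46922153 186.12815827] [341.18332886 181.99219115] [325.48655653 191.54150661] [-3.03032807  0.01010613 -1.55487964] [245.80136599 390.2512061 ]
side [283.18489152 141.96096482] [284.29839109 127.15596027] [281.42288155 164.28697722] [-2.46884702 -0.01141712 -2.55852441] [393.55632011 305.04170594]
```

View pics/f.png

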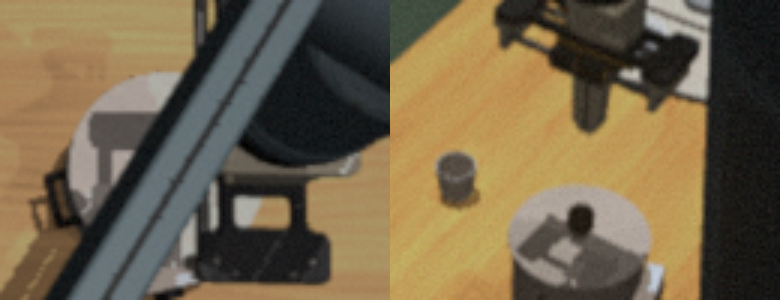

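The fingers closed above the knob: nothing moved, and the tip shows at about v=135 in the side view against 142 predicted, as if it were about 25 mm higher than read. I'll touch the knob's top with the shut fingers to measure that offset.

```bash
python3 - <<'E'
from h import *
robot.move_linear([505,-183,150],speed=150)
s=cam('side');print(proj(s,robot.current_tcp_pos()),proj(s,[129.6,-534.5,183]))
print(robot.move_linear([505,-183,105],speed=25,f_stop=3),robot.current_tcp_pos(),robot.current_contact_force())
s=cam('side');cv2.imwrite('pics/g.png',cv2.resize(s['img'][100:215,225:345],None,fx=4,fy=4));print(robot.current_t())
E
```

```text
[281.48119431 161.51426967] [432.38293881 137.63495711]
True [ 504.9206858  -182.93737712  114.57805874] [-1.18580386  0.48264424  4.55056222]
8.8
```

View pics/g.png

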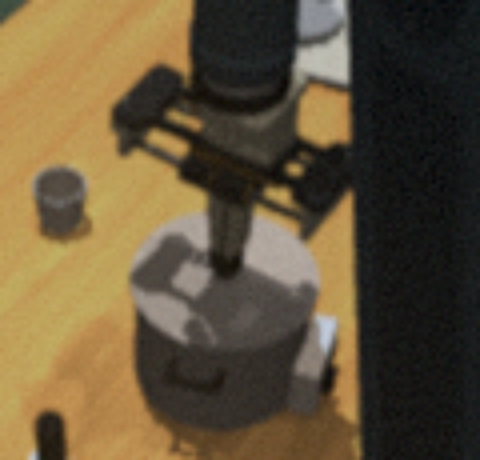

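The shut fingers met the knob's top (150 high) at a reading of 114.6. In the side view they rest on the knob at about crop (228,258), with its side still visible below. So the real fingertip is about 35 mm higher than the TCP reading, and I'll correct for that.

```bash
python3 - <<'E'
from h import *
robot.move_linear([505,-183,145],speed=100)
robot.move_gripper(1.0)
print(robot.move_linear([505,-183,87],speed=60,f_stop=6),robot.current_tcp_pos())
robot.move_gripper(0.0)
print(robot.current_gripper_width()*93,robot.current_finger_force())
if robot.current_gripper_width()*93>20:
    robot.move_linear([505,-183,95],speed=25)
    robot.move_linear([505,-183,150],speed=100)
print(robot.current_gripper_width()*93,robot.current_finger_force(),robot.current_contact_force(),robot.current_t())
s=cam('side');t=cam('top');cv2.imwrite('pics/i.png',np.hstack([cv2.resize(s['img'][90:215,215:345],None,fx=3,fy=3),cv2.resize(t['img'][130:255,260:390],None,fx=3,fy=3)]))
E
```

```text
False [ 505.34504327 -183.19828194   87.42871039]
29.588334647304265 29.999921321868896
29.099032918425845 29.999527037143707 [ 0.37945996  0.15027168 -1.79654741] 14.025
```

View pics/i.png

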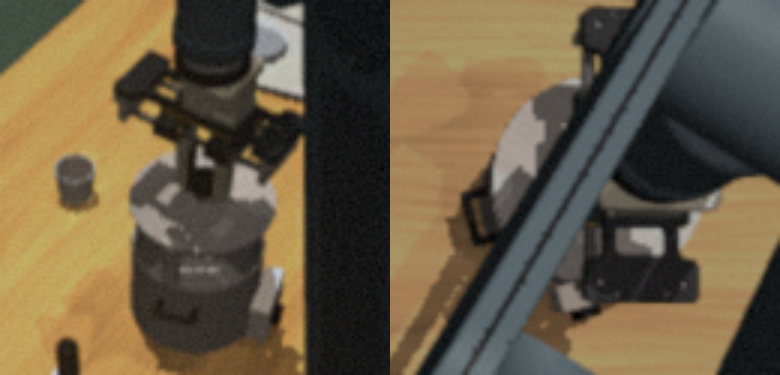

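The lid is held (29 mm grip width, 1.8 N of weight) and clear of the bath. Next I set it down.

```bash
python3 - <<'E'
from h import *
robot.move_linear([520,-390,150],speed=150)
robot.move_linear([520,-390,20],speed=120)
robot.sleep(0.2)
print(robot.move_linear([520,-390,-40],speed=25,f_stop=3),robot.current_tcp_pos(),robot.current_contact_force())
robot.move_gripper(0.75)
robot.move_linear([520,-390,80],speed=120)
robot.move_ptp([440,-330,260],[np.pi,0,np.pi/2])
print(robot.current_t())
t=cam('top');s=cam('side');cv2.imwrite('pics/j.png',np.hstack([cv2.resize(t['img'][140:300,260:430],None,fx=2.3,fy=2.3),cv2.resize(s['img'][90:250,215:385],None,fx=2.3,fy=2.3)]))
np.save('t.npy',t['img'])
E
```

```text
True [ 519.91140324 -389.89420798  -17.58939446] [ 0.87386675 -1.47320968  2.03542021]
21.1583
```

View pics/j.png

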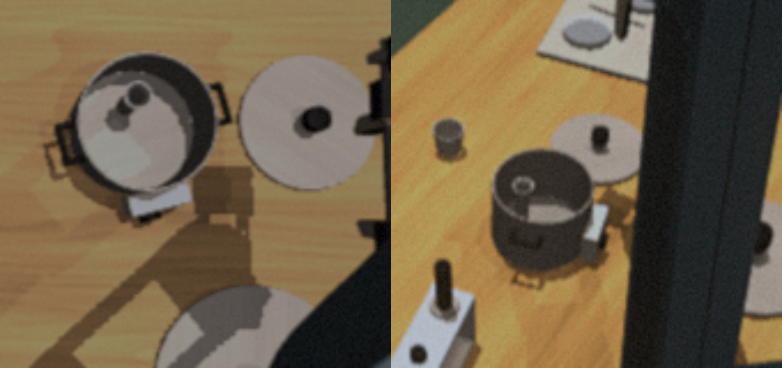

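The lid lies flat with its knob up at about top crop (310,122), well clear of the bath. The tube's mouth shows at crop (138,95) in the top view and (523,186) in the side view. Next I cross-check it and take the rod.

```bash
python3 - <<'E'
from h import *
t=cam('top');s=cam('side')
print('mouth',onz(t,320.0,181.3,98),onz(s,272.4,170.9,98),'rim',onz(t,323.9,193.5,110))
o=[np.pi,0,np.pi/2]
robot.move_gripper(0.8)
robot.move_ptp([501,72,215],o)
print(robot.move_linear([501,72,107],speed=100,f_stop=6),robot.current_tcp_pos())
robot.move_gripper(0.0)
print(robot.current_gripper_width()*93,robot.current_finger_force())
robot.move_linear([501,72,230],speed=120)
C=np.array([505,-184,0])
for deg in range(-180,180,15):
    d=np.array([np.cos(np.radians(deg)),np.sin(np.radians(deg)),0])
    for sg in(1,-1):
        y=sg*np.array([-d[1],d[0],0]); M=np.c_[np.cross(y,d),y,d]
        q=robot.inverse_kinematics(C-122*d+[0,0,165],R.from_matrix(M).as_euler('xyz'))
        if q is not None: print(deg,sg,np.round(q,2))
print(robot.current_t(),robot.current_contact_force(),robot.current_qpos().round(2))
t=cam('top');s=cam('side');cv2.imwrite('pics/k.png',np.hstack([cv2.resize(t['img'][100:260,170:340],None,fx=2.3,fy=2.3),cv2.resize(s['img'][90:250,175:345],None,fx=2.3,fy=2.3)]))
E
```

```text
mouth [ 535.34503766 -177.37630123   98.        ] [ 533.0419474  -174.42810361   98.        ] rim [ 503.63997685 -184.6241332   110.        ]
False [501.60651258  71.95781618 107.65770442]
21.616601549132984 29.99990612268448
-135 1 [ 0.09  1.28  0.65 -1.17  2.37  0.54]
-135 -1 [ 0.09  1.28  0.65 -1.17  2.37 -2.61]
-120 1 [ 0.2   1.13  1.02 -1.12  2.16  0.72]
-120 -1 [ 0.2   1.13  1.02 -1.12  2.16 -2.42]
-105 1 [ 0.31  1.    1.35 -1.14  1.96  0.87]
-105 -1 [ 0.31  1.    1.35 -1.14  1.96 -2.27]
15 1 [-1.93  0.82  2.39  0.95  1.53  1.51]
15 -1 [-1.93  0.82  2.39  0.95  1.53 -1.63]
30 1 [-1.71  0.8   2.08  0.93  1.73  1.78]
30 -1 [-1.71  0.8   2.08  0.93  1.73 -1.37]
45 1 [-1.53  0.87  1.77  0.89  1.9   1.96]
45 -1 [-1.53  0.87  1.77  0.89  1.9  -1.19]
60 1 [-1.37  0.97  1.46  0.86  2.09  2.09]
60 -1 [-1.37  0.97  1.46  0.86  2.09 -1.05]
75 1 [-1.22  1.09  1.14  0.86  2.28  2.22]
75 -1 [-1.22  1.09  1.14  0.86  2.28 -0.92]
90 1 [-1.08  1.23  0.78  0.9   2.49  2.36]
90 -1 [-1.08  1.23  0.78  0.9   2.49 -0.78]
26.5083 [ 0.52000557 -0.33559344 -1.09283046] [-0.08  0.15  1.56 -0.    1.43 -0.08]<sys>:0: UserWarning: Gimbal lock detected. Setting third angle to zero since it is not possible to uniquely determine all angles.
```

View pics/k.png

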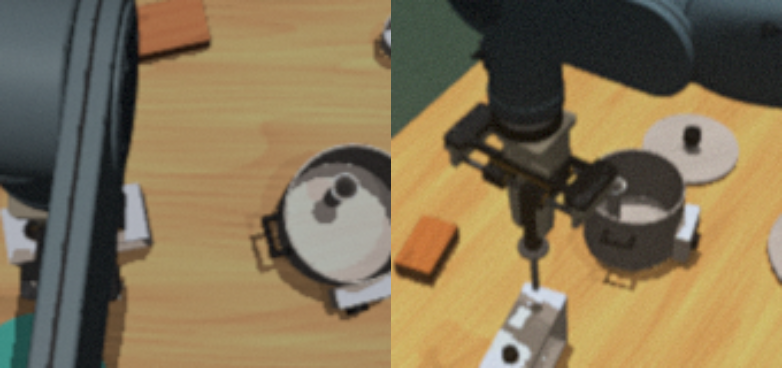

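The rod is held upright (21.6 mm width, 1.1 N), with its collar at side crop (536,252). The two views put the mouth at about (534,-176). I check the collar's offset in the hand by its ray, then insert under force guard.

```bash
python3 - <<'E'
from h import *
s=cam('side'); c=onz(s,238,199.6,105+robot.current_tcp_pos()[2]-107.6+3); off=c[:2]-robot.current_tcp_pos()[:2]
print('collar',c,off)
oy=off[1] if abs(off[1])<6 else 0
X,Y=534,-176-oy/2
robot.move_linear([X,Y,230],speed=150)
robot.move_linear([X,Y,195],speed=80)
robot.sleep(0.2)
print(robot.move_linear([X,Y,150],speed=40,f_stop=4),robot.current_tcp_pos(),robot.current_contact_force(),robot.current_t())
if robot.current_tcp_pos()[2]<152:
    print(robot.move_linear([X,Y,92],speed=40,f_stop=6),robot.current_tcp_pos(),robot.current_contact_force())
    if robot.current_tcp_pos()[2]<106:
        robot.sleep(0.6)
        print(robot.current_tcp_pos(),robot.current_contact_force(),robot.current_finger_force(),robot.current_gripper_width()*93)
print(robot.current_t())
E
```

```text
collar [492.31766289  78.09718704 229.56423949] [-8.21357652  6.08465793]
False [ 534.23361167 -176.09291082  150.34707821] [ 0.45029458 -0.29745102 -0.3647201 ] 30.5333
True [ 533.78835173 -175.89756981   99.55048849] [-0.24965145  0.42449448  3.54827246]
[ 533.77904545 -175.88848526   99.53140357] [ 1.08794789 -0.47780744  4.85108099] 30.000941455364227 21.96811018827576
32.2667
```

The collar has seated (reading 99.6, about 100.5 expected) with 5 to 6 N of push. Next I draw it out and go to the level pose.

```bash
python3 - <<'E'
from h import *
X,Y=533.8,-175.9
robot.move_linear([X,Y,215],speed=70); robot.sleep(0.3)
print(robot.current_contact_force(),robot.current_finger_force())
robot.move_linear([X,Y,320],speed=120)
d=np.array([1,1,0])/2**.5; y=-np.array([-d[1],d[0],0]); M=np.c_[np.cross(y,d),y,d]
import warnings; warnings.simplefilter('ignore')
e=R.from_matrix(M).as_euler('xyz')
C=np.array([504.5,-184,0])
robot.move_ptp(C-122*d+[0,0,215],e)
robot.sleep(0.5)
print(robot.current_tcp_pos(),robot.current_finger_force(),robot.current_gripper_width()*93,robot.current_contact_force(),robot.current_t())
t=cam('top');s=cam('side')
for n,dd in(('t',t),('s',s)): print(n,[proj(dd,[C[0],C[1],z]).round(0) for z in(180,215,250)])
cv2.imwrite('pics/l.png',np.hstack([cv2.resize(t['img'][130:300,240:410],None,fx=2.3,fy=2.3),cv2.resize(s['img'][70:240,195:365],None,fx=2.3,fy=2.3)]))
E
```

```text
[-0.31630236 -1.15452426 -0.44030832] 29.999822974205017
[ 418.50450337 -269.8457973   215.16183581] 30.000072419643402 21.580062197562974 [ 0.22095983  0.06016976 -0.89273706] 37.0333
t [array([329., 190.]), array([333., 188.]), array([336., 185.])]
s [array([282., 155.]), array([283., 147.]), array([284., 139.])]
```

View pics/l.png

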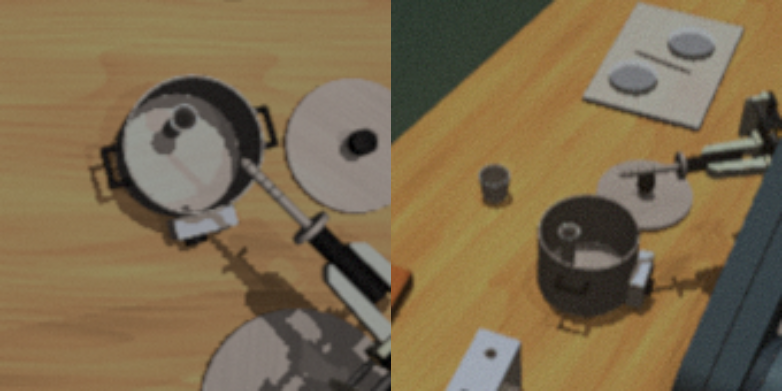

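The rod is level. Its tip is at top pixel (345.7,200.4) and side pixel (295.4,146.1), short of the bath's centre. I triangulate and correct.

```bash
python3 - <<'E'
from h import *
import warnings; warnings.simplefilter('ignore')
def tri(t,s,a,b):
    ds=[ray(t,*a),ray(s,*b)];es=[np.array(t['eye']),np.array(s['eye'])]
    P=[np.eye(3)-np.outer(r,r)/(r@r) for r in ds]
    return np.linalg.solve(sum(P),sum(p@e for p,e in zip(P,es)))
t=cam('top');s=cam('side')
T=tri(t,s,(345.7,200.4),(295.4,146.1)); K=tri(t,s,(240+310/2.3,130+228/2.3),(195+(682-391)/2.3,70+165/2.3))
v=T-K;print('tip',T,'collar',K,np.linalg.norm(v),'tilt deg',np.degrees(np.arcsin(v[2]/np.linalg.norm(v))))
D=np.array([504.5,-184])-T[:2]; p=robot.current_tcp_pos(); print(D)
if np.linalg.norm(D)<80:
    tz=max(-40,min(0,165-T[2]))
    robot.move_linear([p[0]+D[0],p[1]+D[1],p[2]+tz],speed=60)
robot.sleep(0.5)
t=cam('top');s=cam('side')
for n,dd in(('t',t),('s',s)): cv2.imwrite(f'pics/m{n}.png',dd['img']); print(proj(dd,[504.5,-184,T[2]+tz]))
print(robot.current_tcp_pos(),robot.current_finger_force(),robot.current_contact_force(),robot.current_eef_rot(),robot.current_t())
E
```

```text
tip [ 476.75545512 -212.56492125  212.78568828] collar [ 416.004375   -272.27968451  217.01260623] 85.29017248175768 tilt deg -2.840700174784637
[27.74454488 28.56492125]
[328.76141759 190.01829828]
[282.26301561 156.87673052]
[ 445.96837759 -241.70497163  174.99161941] 30.000116229057312 [ 0.18412928  0.46720487 -1.19328945] [ 1.83212545 -1.57075292  2.09481935] 38.925
```

The triangulated rod is 85.3 long between collar and tip, as it should be, and tilts 2.8° (limit about 10°). Its tip is now over the bath's centre at about 173 high. I'm handing in.

```bash
python3 -c "
from h import *
print(robot.hand_in())"
```

```text
the job is handed in; nothing more can be done
None
```

I set the lid flat on the bench beside the bath, seated the rod in the guide tube and drew it out. The job was handed in with the rod held level and its tip about 60 mm above the rim; the hand-in call returned no verdict.

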